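# Take the ajar canister out over the rack's rail and snap its top shut

## Task

One of the two green canisters in the rack was put away with its flip-top ajar. Lift it over the rack's front rail, draw it out upright and stand it gently on the rubber mat; there, press its top down, firmly but without crushing it, until it snaps fully shut. Do not knock it against the rack, and leave the other canister, the plate, the filter cup and the brush where they are.

Things in the scene. Friction and masses are not known exactly. Their poses are not given: they have to be found in the camera images.
- rack: Fixed two-tier wire rack, open front and back, 330 mm wide (y), yaw within 0.12 rad. Origin on the counter under the middle of the canister row; its x points to its back, away from the robot; z up. Lower wooden board: top at z 30 mm, x -57 to 93 mm. Canister places at y about -70 and +70 mm. Rear rods at x 90 mm. End frames at y -165 and +165 mm, only 64 mm high in front of x 15 mm.
- rail_top (a point): Middle of the top of the rack's front retaining rail: steel rods along the rack's y, 8 mm thick, at rack x -55 mm (-59 to -51 mm), rack z 65 mm, so 35 mm above the board that the canisters stand on.
- upper_front (a point): Middle of the lower front edge of the rack's upper tier (steel wires along y), at rack x 15 mm, z 240 mm. The tier runs back from here to x 93 mm, top at z 246 mm; nothing hangs over in front of it. It blocks a gripper coming straight down on a canister; one leaning 30 to 45 degrees, coming from in front and above, fits.
- canister: The canister that is ajar: green plastic, round, 62 mm in diameter, body 98 mm high, 110 mm with its top shut, 138 mm at the highest point while ajar; 0.2 to 0.4 kg. Origin: centre of its underside, z up. Hinge of the top on its -x side (roughly towards the robot at first), thumb tab with a snap tongue on its +x side, to x 39 mm. Starts on the rack's board in either place, at rack x -8 to 14 mm.
- canister_lid (a joint): Angle of that canister's flip-top: 0 = fully shut, about 0.5 rad = resting ajar, as at the start. A soft hinge spring (1 to 3 N at lid_press) holds it ajar; below about 0.16 rad the tongue's lip meets the snap bead on the rim and it takes about 7 to 9 N straight down at lid_press to press it past; under 0.05 rad it snaps to 0, a hard stop, and stays. Let go earlier, it springs back.
- lid_press (a point): Place to press: on the upper face of that flip-top, towards the thumb tab, 19 mm from the canister's axis, 50 mm from the hinge axis. Moves with the top; 110 mm above the canister's underside when shut, about 132 mm when ajar. Pressing within 25 mm of the canister's axis does not tip it over.
- shut_canister: The other canister, same shape, size and plastic, its top already shut, in the rack's other place, centres about 140 mm apart. Bystander. Origin: centre of its underside.
- mat: Fixed black rubber mat, 160 x 160 mm, 6 mm thick, flat on the counter to the right of the rack's front. Origin: centre of its underside.
- plate: Empty white porcelain plate, 170 mm in diameter, 18 mm high, on the counter. Bystander. Origin: centre of its underside.
- filter_cup: Grey plastic coarse filter cup with a flange, 84 mm in diameter, 66 mm high, on the counter beyond the mat. Bystander. Origin: centre of its underside.
- brush: Blue hard silicone brush, 175 mm long, 45 mm wide, 15 mm high, lying on the counter between robot and rack. Bystander. Origin on its underside, x along its length.

How it is judged:
By the outcome, as a careful person would: the job done as asked, in the order asked, and still so for the second after the job is handed in, with the robot touching nothing.
It also fails if it takes over 59 s, if anything falls off the work surface, if the arm or the gripper's body presses on something with over 40 N, if the wrist force passes 120 N, or if a joint passes its speed limit or range.

## Robot

A 7-joint arm with a two-finger parallel gripper is mounted at the origin on the work surface. World frame = base frame: x ahead of the robot, y to its left, z up, the work surface at z = 0. Lengths are in m, angles in rad, forces in N, time in s.
With the tool pointing down it reaches from about 0.35 to 0.9 m from the base axis. Payload 8.1 kg.
Tool frame: the origin (TCP) lies midway between the tips of the shut fingers; the grasp point (between the pads) lies 19 mm behind it; x points along the fingers, z is the direction in which the jaws open and shut, and the axes are right-handed (so a half turn about x gives the same grasp; the last joint's range is limited). The gripper opens to 92 mm and grips with 3 to 60 N. Pads are 19 mm wide; open, the fingers measure 130 mm over their backs; the gripper's body (75 mm by 190 mm) begins 47 mm behind the grasp point.
Start: joints at [-1.449, 0.434, 0.025, 1.573, -0.012, 1.134, -0.075], TCP at [0.139, 0.609, 0.227] pointing down, gripper open.
Joint ranges: [-2.62, 2.62], [-0.44, 2.09], [-1.27, 1.32], [0.08, 2.57], [-1.32, 4.46], [0.12, 2], [-2.74, 2.74]. Speed limits (rad/s): [2.22, 2.22, 3.01, 3.01, 3.14, 3.14, 3.14].

## Interface

Orientations are given as a rotation vector (axis times angle).
In Python, from cell import arm, optics, finder gives the robot as it stands.
- The arm moves only by the tool send_rows, never from a script. Its argument "rows" is a list that holds one entry, the list of rows, each a list of 7 numbers: the shift along the tool's x, y, z in mm, then the turn, a rotation vector about the tool's x, y, z in degrees, then the opening in per cent of the stroke, from 0 (shut) to 100 (fully open). A call has exactly 8 rows; each row is the pose to reach, as a shift and turn from the pose commanded when the call began, along the tool's axes at that moment; what a row does not reach only later rows make up. A row lasts 1/10 s, in which the tool goes at most 50 mm and 8.59 degrees, less where a joint would pass 70% of its speed; a pose out of reach is approached as far as the arm can. A call with a gripper value outside its range is refused whole. The fingers move at their own pace and stop on an object; "grip_force" is the grip in N (left out, the last holds). Time passes only in rows, so rows that repeat a pose let the fingers close, or fill a call up. It gives the time, the measured TCP pose, the force and the opening at its end, in the units of the state.
- arm.observe(): the state, without advancing time (a new reading comes with each control period).
- optics.get_image(name): name is "scene" or "top" or "wrist"; returns (picture, depth): 480x640x3 uint8, red, green, blue; 480x640 float32, m along the optical axis (not along the pixel's ray), 0 where there is no reading.
- optics.get_calibration(name): a dict with "camera_matrix" (3x3 intrinsics, pixels), "position" and "orientation" of the camera in the world; the wrist camera has in their place "T_tool_cam" (4x4, takes a point from camera to tool coordinates, whose origin is the TCP and whose axes are the tool frame's). Camera axes: x right, y up, looking along -z (the intrinsics and any distortion apply to the point x, -y, -z); pixel columns grow to the right and rows downward; lengths in m; the calibration is good to about 2 mm. The wrist camera is an equidistant fisheye: a pixel r from the principal point sees the ray r / f radians off the axis. A picture is of the moment at which its call begins: read the wrist's pose just before it. get_calibration takes no time and is no camera call.
- arm.sign_off(): hands the job in, once; it reports no verdict.
Trained networks look in the newest picture that a camera, given by its name, has taken for a name from the list of things; names that differ only in an ending like _2 or _b are one class to them, and where a whole thing is asked for, a point or a joint stands for the part that bears it (a point fixed in the world has none). Each returns a list of dicts, best first, with "confidence" (0 to 1); they miss things now and then, are a little off and sometimes report something else, mostly with a low value. They report only what shows in the picture. A call takes as long as a camera call.
- finder.search_frame(camera, thing): "bbox" ([left, top, width, height] in pixels, round what is visible of it).
- finder.regions_of(camera, thing): "region" (480x640 bool, what is visible of it) and "bbox" ([left, top, width, height] in pixels, round what is visible of it).
- finder.place_of(camera, thing): "xy" ([column, row] in pixels: a listed point, or the origin of a listed thing).
The state is a dict: "clock": time; "joints": joint angles; "dq": joint speeds; "joint_efforts": joint torques, N m; "position": TCP position; "ee_rot": TCP orientation; "force": force on the tool from outside, world axes, zero at the start; "ft_torque": the same for the moment, N m; "width": opening from 0.0 (shut) to 1.0 (fully open).
Only numpy, scipy, OpenCV 4.12 (cv2) and the standard library are available. Lean on these libraries where they do the work, as an engineer would, in place of code of your own. Each camera call takes 0.05 s, during which the arm holds its last target.

## Working session

There is one attempt and no reset: what is moved stays moved. The work goes in short steps, Python scripts to look and compute and a tool call to move; the robot and the scene stay as the last step left them, time stands still between calls to the robot, and variables do not carry over. Pictures are saved under pics/ and viewed, and the job is handed in when it is done.

Besides the shell and the picture viewer there is one more tool, called after "Request:" in YAML: its name, and indented under it one key for each argument. send_rows: Moves the arm, as the interface text tells. Its arguments: {"type":"object","properties":{"rows":{"type":"array"},"grip_force":{"type":"number"}},"required":["rows"]}

```bash
ls; mkdir -p pics
python3 - <<'E'
from cell import arm,optics,finder
import cv2
s=arm.observe();print(s)
for n in ["scene","top"]:
    p,d=optics.get_image(n);cv2.imwrite(f"pics/{n}0.png",p[:,:,::-1])
    print(n,optics.get_calibration(n))
    import numpy as np
    np.save(f"{n}0.npy",d)
    for t in ["canister","shut_canister","canister_lid","lid_press","rail_top","upper_front","mat","rack"]:
        try: print(t,[(np.round(r["xy"],1).tolist(),round(r["confidence"],2)) for r in finder.place_of(n,t)][:3])
        except Exception as e: print(t,e)
print(optics.get_calibration("wrist"), arm.observe()["clock"])
E
```

```text
pics
{'clock': 0.0, 'joints': array([-1.44858468,  0.43523678,  0.02499521,  1.57411311, -0.01158333,
        1.13398751, -0.07507384]), 'dq': array([0.00079037, 0.0007796 , 0.00136941, 0.00145213, 0.00100863,
       0.00064465, 0.00065613]), 'joint_efforts': array([-1.37146806e-03, -6.67840219e+01,  9.84877199e-01, -3.14466333e+01,
       -6.05312688e-02,  4.30274627e-02,  1.64396351e-04]), 'position': array([0.13928608, 0.60875129, 0.22593047]), 'ee_rot': array([-1.04307803,  1.30838043,  1.04119809]), 'force': array([-0.72598193, -0.3094136 ,  0.63480686]), 'ft_torque': array([-0.05494849, -0.02257629, -0.01762771]), 'width': 1.0003622644701613}
scene {'camera_matrix': array([[540.54197651,   0.        , 322.97006725],
       [  0.        , 540.54197651, 237.74199167],
       [  0.        ,   0.        ,   1.        ]]), 'position': array([1.14484958, 0.49408669, 0.96896614]), 'orientation': array([0.42135737, 0.8718525 , 2.1387573 ])}
canister [([361.4, 349.5], 0.95)]
shut_canister [([310.7, 307.3], 0.87)]
canister_lid it knows: brush, canister, filter_cup, lid_press, mat, plate,
[... 770 characters left out ...]
([270.7, 235.0], 0.96), ([214.2, 313.5], 0.26)]
upper_front [([265.7, 197.7], 0.95)]
mat [([425.3, 246.3], 0.84), ([270.5, 234.7], 0.64)]
rack [([274.4, 215.4], 0.97)]
{'camera_matrix': array([[371.64829954,   0.        , 320.98777803],
       [  0.        , 371.64829954, 239.15059963],
       [  0.        ,   0.        ,   1.        ]]), 'T_tool_cam': array([[-1.65696757e-04,  2.62023916e-01, -9.65061366e-01,
        -1.59128757e-01],
       [ 9.21772654e-04,  9.65061009e-01,  2.62023661e-01,
         7.08010074e-02],
       [ 9.99999561e-01, -8.46150705e-04, -4.01433960e-04,
         1.77244180e-03],
       [ 0.00000000e+00,  0.00000000e+00,  0.00000000e+00,
         1.00000000e+00]])} 0.8
```

View pics/scene0.png

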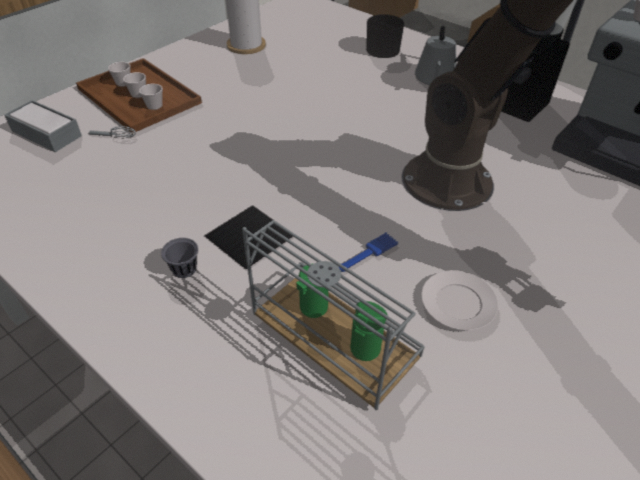

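View pics/top0.png

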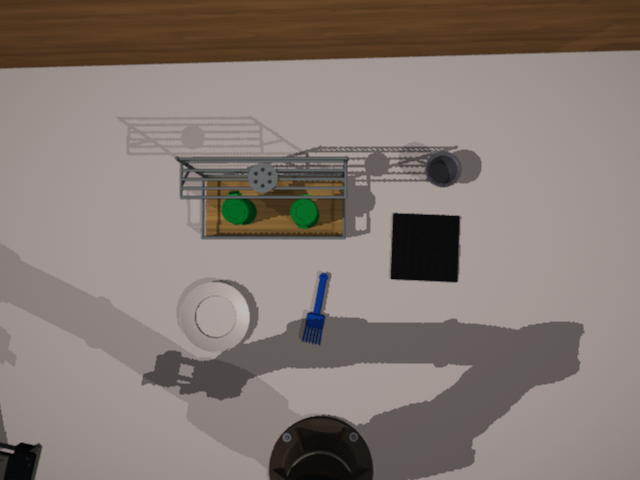

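The left canister (y+, top image ~(238,208)) looks like the one ajar. Next I measure with depth.

```bash
cat > h.py <<'E'
import numpy as np,cv2
from scipy.spatial.transform import Rotation as R
from cell import arm,optics,finder
def cal(n):
    c=optics.get_calibration(n);return c["camera_matrix"],R.from_rotvec(c["orientation"]).as_matrix(),c["position"]
def cloud(n,d):
    K,Rm,t=cal(n);v,u=np.mgrid[:480,:640]
    P=np.stack([(u-K[0,2])/K[0,0]*d,-(v-K[1,2])/K[1,1]*d,-d],-1)
    return P@Rm.T+t
def ray(n,uv,z):
    K,Rm,t=cal(n);r=Rm@np.array([(uv[0]-K[0,2])/K[0,0],-(uv[1]-K[1,2])/K[1,1],-1])
    return t+r*(z-t[2])/r[2]
E
python3 - <<'E'
from h import *
for n in ["scene","top"]:
    im=cv2.imread(f"pics/{n}0.png")[:,:,::-1].astype(int);d=np.load(f"{n}0.npy");P=cloud(n,d)
    g=(im[...,1]>im[...,0]+40)&(im[...,1]>im[...,2]+25)&(d>0)
    k,l,st,c=cv2.connectedComponentsWithStats(g.astype(np.uint8))
    for i in range(1,k):
        if st[i,4]>30:
            Q=P[l==i];print(n,c[i],st[i],"min",Q.min(0).round(3),"max",Q.max(0).round(3),"med",np.median(Q,0).round(3),"p95z",np.percentile(Q[:,2],[50,90,97]).round(3))
    # mat etc
    if n=="top":
        for z,uv,nm in [(.006,(425.3,246.3),'mat'),(.065,(270.7,235),'rail'),(.24,(265.7,197.7),'upf'),(.132,(235.4,204.2),'lp'),(.03,(307.4,212.8),'shut'),(0,(274.4,215.4),'rack')]: print(nm,ray(n,uv,z).round(4))
    if n=="scene":
        for z,uv,nm in [(.006,(250.2,234.9),'mat'),(.065,(360.4,298.3),'rail'),(.24,(340.9,264.5),'upf'),(.162,(366,311.8),'lp'),(.03,(310.7,307.3),'shut'),(.03,(361.4,349.5),'can')]: print(nm,ray(n,uv,z).round(4))
im=cv2.imread("pics/scene0.png");a=cv2.resize(im[230:410,230:430],None,fx=4,fy=4,interpolation=cv2.INTER_CUBIC)[:600]
cv2.imwrite("pics/sz.png",cv2.resize(im[240:390,240:430],None,fx=4,fy=4,interpolation=cv2.INTER_CUBIC))
im=cv2.imread("pics/top0.png");cv2.imwrite("pics/tz.png",cv2.resize(im[140:260,170:360],None,fx=4,fy=4,interpolation=cv2.INTER_CUBIC))
E
```

```text
scene [304.96551724 277.62068966] [300 272  16  15  58] min [0.615 0.002 0.138] max [0.689 0.084 0.252] med [0.623 0.016 0.142] p95z [0.142 0.144 0.146]
scene [302.38596491 286.75438596] [297 282  10  12  57] min [0.631 0.013 0.112] max [0.644 0.031 0.141] med [0.638 0.028 0.136] p95z [0.136 0.139 0.14 ]
scene [323.19444444 290.22222222] [317 287  11   8  36] min [0.589 0.049 0.086] max [0.621 0.056 0.135] med [0.606 0.053 0.116] p95z [0.116 0.127 0.132]
scene [319.67164179 304.67661692] [313 294  15  21 201] min [0.588 0.043 0.037] max [0.627 0.056 0.117] med [0.615 0.052 0.07 ] p95z [0.07  0.097 0.108]
scene [371.33823529 312.03676471] [358 302  27  21 136] min [0.6   0.145 0.13 ] max [0.626 0.203 0.168] med [0.616 0.179 0.161] p95z [0.161 0.165 0.166]
scene [377.90909091 307.        ] [369 302  17  12  44] min [0.585 0.155 0.144] max [0.594 0.194 0.15 ] med [0.589 0.175 0.147] p95z [0.147 0.149 0.15 ]
scene [363.55813953 316.97674419] [358 313  14   9  43] min [0.631 0.163 0.153] max [0.643 0.188 0.173] med [0.639 0.176 0.168] p95z [0.168 0.17  0.172]
scene [371.42402827 343.91519
[... 212 characters left out ...]
[0.6233 0.1708 0.162 ]
shut [0.6068 0.0198 0.03  ]
can [0.62   0.1682 0.03  ]
top [233.65789474 193.73684211] [228 192  13   4  38] min [0.637 0.162 0.031] max [0.657 0.21  0.173] med [0.641 0.173 0.165] p95z [0.165 0.17  0.172]
top [237.02932099 210.66512346] [222 199  34  26 648] min [0.577 0.14  0.03 ] max [0.639 0.225 0.172] med [0.605 0.167 0.155] p95z [0.155 0.165 0.168]
top [303.80124224 212.55590062] [290 199  28  30 644] min [ 0.566 -0.006  0.028] max [0.641 0.062 0.148] med [0.6   0.023 0.141] p95z [0.141 0.144 0.145]
mat [ 0.5238 -0.2616  0.006 ]
rail [0.5551 0.1049 0.065 ]
upf [0.6215 0.0939 0.24  ]
lp [0.6214 0.1745 0.132 ]
shut [0.6083 0.0203 0.03  ]
rack [0.6062 0.1026 0.    ]
```

View pics/sz.png

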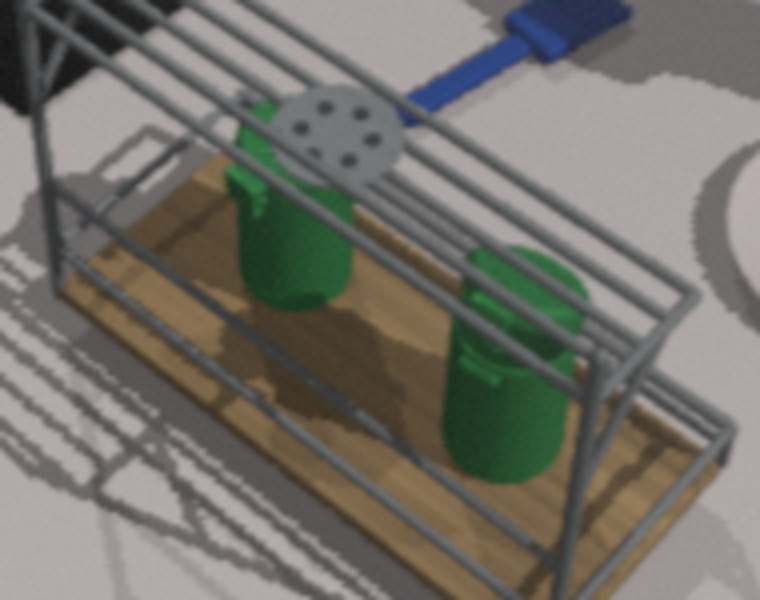

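View pics/tz.png

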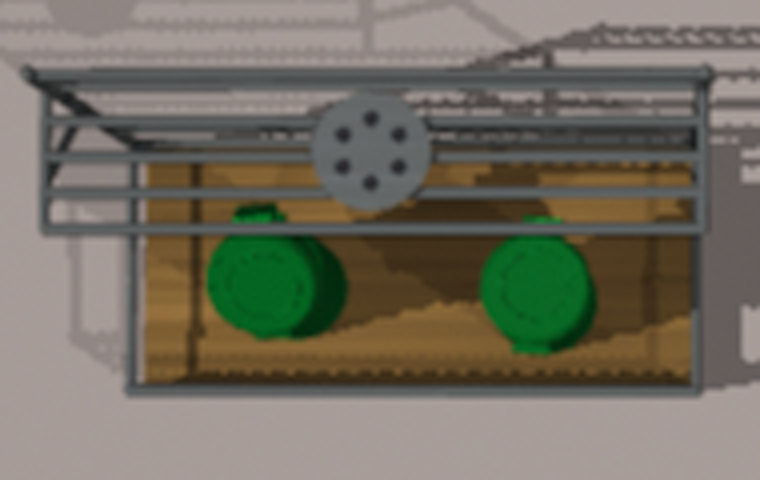

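Run:
```python
from h import *
from scipy.optimize import least_squares
print("tool R\n",R.from_rotvec(arm.observe()["ee_rot"]).as_matrix().round(3))
for n in ["scene","top"]:
    im=cv2.imread(f"pics/{n}0.png")[:,:,::-1].astype(int);d=np.load(f"{n}0.npy");P=cloud(n,d)
    g=(im[...,1]>im[...,0]+20)&(im[...,1]>im[...,2]+10)&(d>0)
    for nm,yl,yh in [("ajar",.11,.23),("shut",-.03,.08)]:
        m=g&(P[...,1]>yl)&(P[...,1]<yh)&(P[...,0]>.5)&(P[...,0]<.7)
        for zl,zh in [(.04,.12)] if n=="scene" else [(.135,.18)]:
            Q=P[m&(P[...,2]>zl)&(P[...,2]<zh)]
            if n=="scene":
                f=lambda p:np.hypot(Q[:,0]-p[0],Q[:,1]-p[1])-.031
                r=least_squares(f,[.607,(yl+yh)/2],loss="soft_l1",f_scale=.002);print(n,nm,len(Q),r.x.round(4),np.median(abs(f(r.x))).round(4))
            else: print(n,nm,len(Q),"x",np.percentile(Q[:,0],[2,98]).round(4),"y",np.percentile(Q[:,1],[2,98]).round(4))
    if n=="top":
        # rail: gray px near z 0.065
        for x0,x1,z0,z1 in [(.53,.58,.05,.08),(.6,.66,.225,.26)]:
            m=(P[...,0]>x0)&(P[...,0]<x1)&(P[...,2]>z0)&(P[...,2]<z1)&(P[...,1]>-.05)&(P[...,1]<.25)
            Q=P[m];print("rail",len(Q),Q.mean(0).round(4),np.percentile(Q[:,0],[5,50,95]),np.polyfit(Q[:,1],Q[:,0],1) if len(Q) else 0)
```

```text
tool R
 [[ 0.    -0.975  0.223]
 [ 0.     0.223  0.975]
 [-1.     0.     0.   ]]
scene ajar 731 [0.6146 0.1717] 0.0007
scene shut 582 [0.6031 0.0231] 0.0008
top ajar 640 x [0.581  0.6427] y [0.1415 0.1971]
top shut 617 x [0.5728 0.6289] y [-0.0037  0.0491]
rail 474 [0.5495 0.1073 0.0653] [0.54398033 0.54871758 0.55488824] [0.01668803 0.54769881]
rail 1450 [0.6395 0.0928 0.2479] [0.61963166 0.64018672 0.65885683] [-1.79390227e-04  6.39515284e-01]
```

```bash
cat >> h.py <<'E'
def lean(th,yaw=0):  # tool z along rack y, leaning th deg from vertical
    th=np.radians(th);x=np.array([np.sin(th),0,-np.cos(th)]);z=np.array([0,1.,0]);y=np.cross(z,x)
    return R.from_euler('z',yaw).as_matrix()@np.stack([x,y,z],1)
def row(p,Rt,cmd=None):
    s=arm.observe() if cmd is None else cmd
    R0=R.from_rotvec(s["ee_rot"]).as_matrix()
    sh=R0.T@(np.array(p)-s["position"])*1000
    rv=np.degrees(R.from_matrix(R0.T@Rt).as_rotvec())
    print("shift",sh.round(1),"turn",rv.round(2))
def st():
    s=arm.observe();Rm=R.from_rotvec(s["ee_rot"]).as_matrix()
    print("t",round(s["clock"],2),"tcp",s["position"].round(4),"x",Rm[:,0].round(3),"z",Rm[:,2].round(3),"F",s["force"].round(1),"w",round(s["width"],3),"q",s["joints"].round(2))
E
python3 - <<'E'
from h import *
row([.38,.40,.40],lean(20))
E
```

```text
shift [-173.2 -281.3 -150.3] turn [-12.76  -2.25 -19.92]
```

Request:
send_rows:
  rows:
    - [[-40, -30, -15, -2, 0, -3, 100], [-80, -70, -35, -4, -1, -6, 100], [-110, -115, -60, -6, -1, -9, 100], [-140, -160, -85, -8, -1, -12, 100], [-160, -205, -108, -10, -2, -15, 100], [-173, -245, -130, -12, -2, -18, 100], [-173, -281, -150, -13, -2, -20, 100], [-173, -281, -150, -13, -2, -20, 100]]

```text
clock: 1.6
position: [0.3825, 0.397, 0.4012]
ee_rot: [-1.36, 0.948, 0.944]
force: [-1.0, 0.2, 0.5]
width: 0.997
```

Run:
```python
from h import *
st()
G=np.array([.613,.170,.113]);L=lean(40);t=L[:,0]
row(G-.131*t,L)
```

```text
t 1.6 tcp [0.3825 0.397  0.4012] x [ 0.345 -0.004 -0.938] z [-0.001  1.    -0.004] F [-1.   0.2  0.5] w 0.997 q [-1.26  0.08  0.16  1.68  0.32  1.24  0.39]
shift [ 227.7  -71.9 -226.2] turn [  0.15  -0.2  -19.79]
```

Request:
send_rows:
  rows:
    - [[30, -10, -40, 0, 0, -3, 100], [60, -20, -80, 0, 0, -6, 100], [90, -30, -120, 0, 0, -9, 100], [120, -40, -155, 0, 0, -12, 100], [150, -50, -190, 0, 0, -15, 100], [180, -60, -215, 0, 0, -18, 100], [210, -68, -226, 0, 0, -20, 100], [228, -72, -226, 0, 0, -20, 100]]

```text
clock: 2.4
position: [0.5256, 0.1714, 0.2095]
ee_rot: [-1.467, 0.683, 0.682]
force: [-0.3, 1.5, 0.7]
width: 1.0
```

Run:
```python
from h import *
st()
s=arm.observe()
p,d=optics.get_image("wrist");cv2.imwrite("pics/w1.png",p[:,:,::-1]);np.save("w1.npy",d)
for n in ["canister","lid_press","rail_top","shut_canister"]:
    for r in finder.place_of("wrist",n): print(n,np.round(r["xy"],1),r["confidence"])
m=finder.regions_of("wrist","canister")
c=optics.get_calibration("wrist");K=c["camera_matrix"];T=c["T_tool_cam"]
Rt=R.from_rotvec(s["ee_rot"]).as_matrix()
v,u=np.mgrid[:480,:640];a=(u-K[0,2])/K[0,0];b=(v-K[1,2])/K[1,1];r=np.hypot(a,b)+1e-9
k=np.tan(np.minimum(r,1.4))/r
P=np.stack([a*k*d,-b*k*d,-d],-1)@T[:3,:3].T+T[:3,3];P=P@Rt.T+s["position"];np.save("P1.npy",P)
from scipy.optimize import least_squares
for q in m:
    Q=P[q["region"]&(d>0)];print(q["confidence"],q["bbox"],Q.min(0).round(3),Q.max(0).round(3))
    Q=Q[(Q[:,2]>.04)&(Q[:,2]<.115)]
    if len(Q)<20: continue
    f=lambda p:np.hypot(Q[:,0]-p[0],Q[:,1]-p[1])-.031
    z=least_squares(f,[.613,Q[:,1].mean()],loss="soft_l1",f_scale=.002);print("fit",z.x.round(4),np.median(abs(f(z.x))).round(4),len(Q))
```

```text
t 2.4 tcp [0.5256 0.1714 0.2095] x [ 0.642 -0.003 -0.767] z [-0.002  1.    -0.006] F [-0.3  1.5  0.7] w 1.0 q [-1.01  0.1   0.34  2.37  1.32  0.4  -0.3 ]
canister [321.8 165.7] 0.84
lid_press [325.4 295.4] 0.59
rail_top [228.8 138.7] 0.79
rail_top [322.9 164.2] 0.29
shut_canister [170.2 159.4] 0.73
0.78 [279.3, 141.5, 84.7, 171.7] [0.577 0.142 0.   ] [0.988 0.211 0.169]
fit [0.615  0.1738] 0.0003 4579
0.65 [89.9, 0.4, 20.5, 33.7] [ 0.435 -0.029 -0.001] [0.47  0.    0.014]
```

View pics/w1.png

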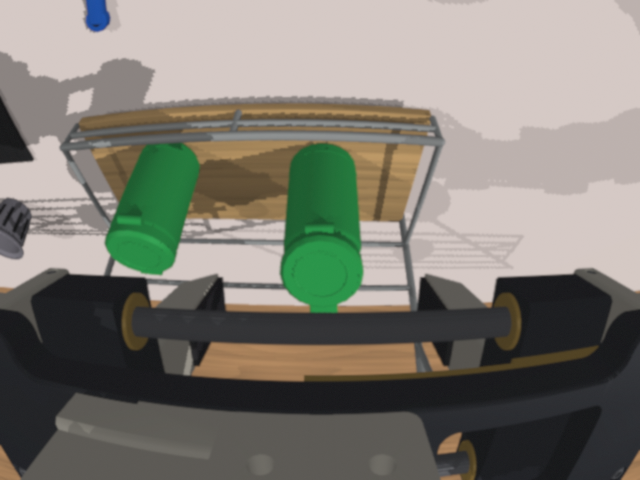

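Run:
```python
from h import *
G=np.array([.615,.173,.114]);L=lean(40);t=L[:,0]
row(G+.017*t,L)
P=np.load("P1.npy");r=(P[...,0]>.53)&(P[...,0]<.57)&(P[...,2]>.055)&(P[...,2]<.075)&(P[...,1]>-.05)&(P[...,1]<.25)
Q=P[r];print(len(Q),Q.mean(0),np.polyfit(Q[:,1],Q[:,0],1),np.percentile(Q[:,2],[50,95]))
```

```text
shift [149.4  -4.   -1.8] turn [ 0.32 -0.02  0.12]
3472 [0.54961101 0.11333572 0.0645293 ] [0.01990396 0.54735518] [0.06500866 0.06668839]
```

Request:
send_rows:
  rows:
    - [[20, 0, -1, 0, 0, 0, 100], [40, -1, -1, 0, 0, 0, 100], [60, -2, -1, 0, 0, 0, 100], [80, -3, -1, 0, 0, 0, 100], [95, -4, -1, 0, 0, 0, 100], [105, -4, -1, 0, 0, 0, 100], [110, -4, -1, 0, 0, 0, 100], [110, -4, -1, 0, 0, 0, 100]]

```text
clock: 3.5
position: [0.6007, 0.1732, 0.1304]
ee_rot: [-1.467, 0.679, 0.681]
force: [-0.8, -0.3, 0.8]
width: 0.998
```

Run:
```python
from h import *
st()
p,d=optics.get_image("wrist");cv2.imwrite("pics/w2.png",p[:,:,::-1])
G=np.array([.615,.173,.114]);L=lean(40);t=L[:,0]
row(G+.017*t,L)
```

```text
t 3.5 tcp [0.6007 0.1732 0.1304] x [ 0.644 -0.001 -0.765] z [-0.004  1.    -0.005] F [-0.8 -0.3  0.8] w 0.998 q [-0.77  0.37  0.24  2.31  2.02  0.3  -0.95]
shift [39.  -0.4 -0.1] turn [ 0.32 -0.06  0.11]
```

View pics/w2.png

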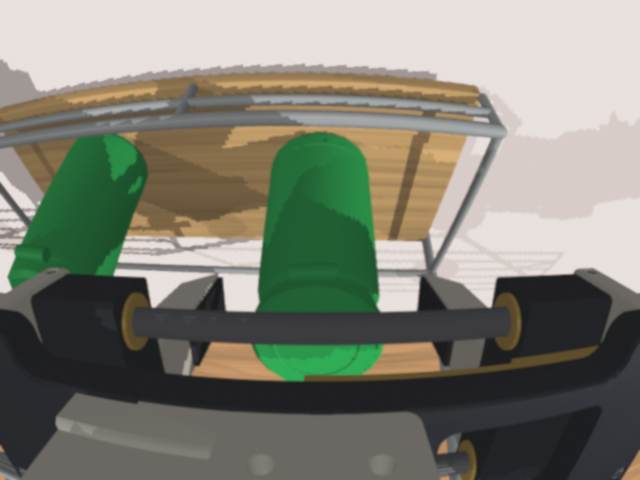

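Canister sits centred (col ~318) between the fingers (223–420). Advance and close.

Request:
send_rows:
  rows:
    - [[12, 0, 0, 0, 0, 0, 100], [24, 0, 0, 0, 0, 0, 100], [34, 0, 0, 0, 0, 0, 100], [38, 0, 0, 0, 0, 0, 100], [38, 0, 0, 0, 0, 0, 100], [38, 0, 0, 0, 0, 0, 100], [38, 0, 0, 0, 0, 0, 90], [38, 0, 0, 0, 0, 0, 85]]
  grip_force: 20

```text
clock: 4.35
position: [0.6246, 0.1729, 0.1012]
ee_rot: [-1.468, 0.68, 0.682]
force: [0.2, 0.2, 1.0]
width: 0.88
```

Run:
```python
from h import *
st()
p,d=optics.get_image("wrist");cv2.imwrite("pics/w3.png",p[:,:,::-1])
p,d=optics.get_image("scene");cv2.imwrite("pics/s3.png",cv2.resize(p[200:400,200:460,::-1],None,fx=3,fy=3))
```

```text
t 4.35 tcp [0.6246 0.1729 0.1012] x [ 0.644 -0.001 -0.765] z [-0.004  1.    -0.005] F [0.2 0.2 1. ] w 0.88 q [-0.66  0.45  0.14  2.27  2.17  0.34 -1.08]
```

View pics/w3.png

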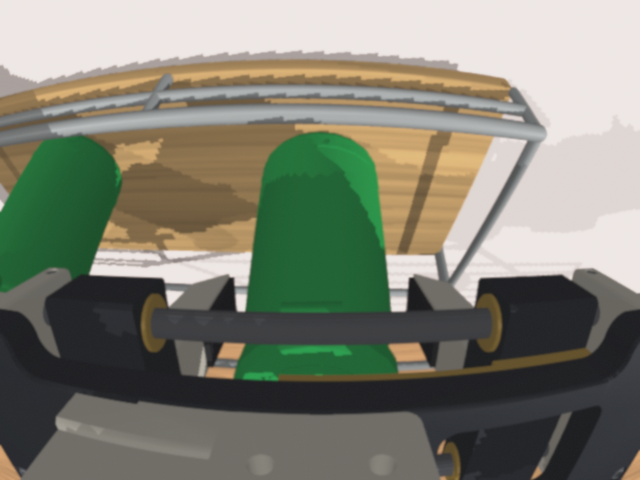

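View pics/s3.png

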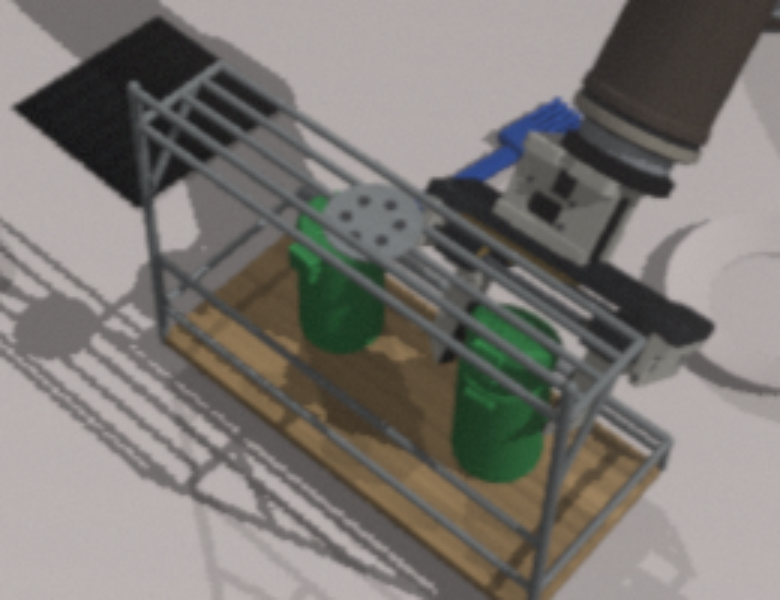

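Request:
send_rows:
  rows:
    - [[0, 0, 0, 0, 0, 0, 76], [0, 0, 0, 0, 0, 0, 73], [0, 0, 0, 0, 0, 0, 70], [0, 0, 0, 0, 0, 0, 68], [0, 0, 0, 0, 0, 0, 66], [0, 0, 0, 0, 0, 0, 64], [0, 0, 0, 0, 0, 0, 60], [0, 0, 0, 0, 0, 0, 50]]
  grip_force: 25

```text
clock: 5.25
position: [0.6248, 0.1724, 0.1007]
ee_rot: [-1.468, 0.681, 0.681]
force: [-0.5, -2.1, 1.0]
width: 0.67
```

Run:
```python
from h import *
st();s=arm.observe()
row(s["position"]+[0,0,.05],R.from_rotvec(s["ee_rot"]).as_matrix())
row(s["position"]+[-.02,0,.055],R.from_rotvec(s["ee_rot"]).as_matrix())
```

```text
t 5.25 tcp [0.6248 0.1724 0.1007] x [ 0.644 -0.002 -0.765] z [-0.003  1.    -0.005] F [-0.5 -2.1  1. ] w 0.67 q [-0.66  0.45  0.14  2.27  2.17  0.34 -1.08]
shift [-38.3 -32.2  -0.3] turn [0. 0. 0.]
shift [-55.  -20.1  -0.2] turn [0. 0. 0.]
```

Request:
send_rows:
  rows:
    - [[-4, -3, 0, 0, 0, 0, 50], [-9, -8, 0, 0, 0, 0, 50], [-15, -13, 0, 0, 0, 0, 50], [-22, -18, 0, 0, 0, 0, 50], [-29, -24, 0, 0, 0, 0, 50], [-35, -29, 0, 0, 0, 0, 50], [-38, -32, 0, 0, 0, 0, 50], [-38, -32, 0, 0, 0, 0, 50]]

```text
clock: 6.05
position: [0.6245, 0.1739, 0.1509]
ee_rot: [-1.467, 0.679, 0.683]
force: [0.7, 0.3, -3.4]
width: 0.668
```

Run:
```python
from h import *
st();s=arm.observe()
p,d=optics.get_image("scene");cv2.imwrite("pics/s4.png",cv2.resize(p[200:400,200:460,::-1],None,fx=3,fy=3))
row(s["position"]+[-.15,0,.01],R.from_rotvec(s["ee_rot"]).as_matrix())
```

```text
t 6.05 tcp [0.6245 0.1739 0.1509] x [ 0.644  0.    -0.765] z [-0.005  1.    -0.004] F [ 0.7  0.3 -3.4] w 0.668 q [-0.86  0.37  0.4   2.25  1.9   0.21 -0.8 ]
shift [-104.4  108.1    0.8] turn [ 0.   -0.02 -0.02]
```

View pics/s4.png

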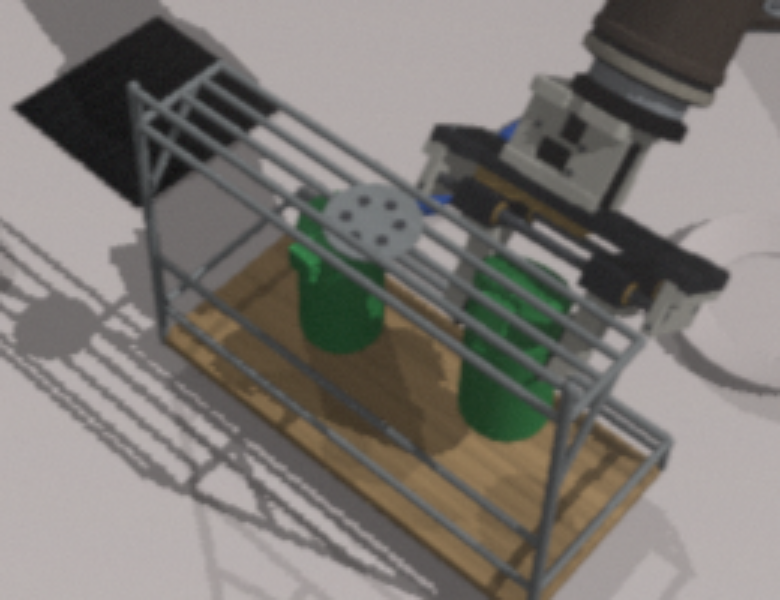

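Request:
send_rows:
  rows:
    - [[-8, 9, 0, 0, 0, 0, 50], [-18, 21, 0, 0, 0, 0, 50], [-32, 36, 0, 0, 0, 0, 50], [-46, 51, 0, 0, 0, 0, 50], [-60, 66, 0, 0, 0, 0, 50], [-73, 79, 0, 0, 0, 0, 50], [-82, 87, 0, 0, 0, 0, 50], [-86, 91, 0, 0, 0, 0, 50]]

```text
clock: 6.9
position: [0.4979, 0.1723, 0.1572]
ee_rot: [-1.468, 0.681, 0.684]
force: [-0.5, -0.3, -2.7]
width: 0.673
```

Run:
```python
from h import *
st();s=arm.observe()
p,d=optics.get_image("scene");cv2.imwrite("pics/s5.png",cv2.resize(p[200:400,200:460,::-1],None,fx=3,fy=3))
row([.49,.03,.18],lean(40))
row([.49,-.1,.18],lean(40))
```

```text
t 6.9 tcp [0.4979 0.1723 0.1572] x [ 0.643 -0.001 -0.766] z [-0.005  1.    -0.005] F [-0.5 -0.3 -2.7] w 0.673 q [-1.05  0.19  0.34  2.48  1.75  0.39 -0.81]
shift [ -22.3   -7.7 -142.5] turn [ 0.39 -0.06 -0.02]
shift [ -22.2   -6.8 -272.5] turn [ 0.39 -0.06 -0.02]
```

View pics/s5.png

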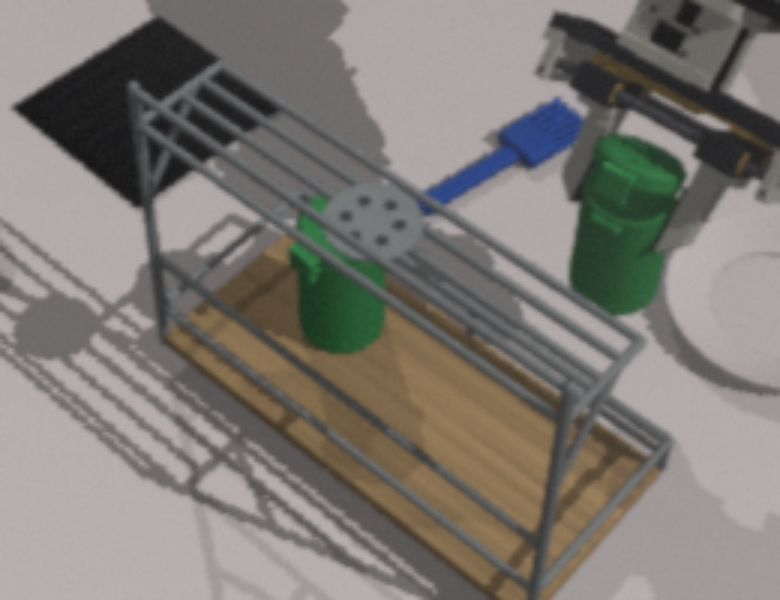

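```bash
cat >> h.py <<'E'
def arc(angs,r,zs,th=40,off=None,s=None):
    s=s or arm.observe();R0=R.from_rotvec(s["ee_rot"]).as_matrix();p0=s["position"]
    a0=np.degrees(np.arctan2(p0[1],p0[0]))
    for a,rr,z in zip(angs,r,zs):
        Rt=lean(th,np.radians(a+off));p=np.array([rr*np.cos(np.radians(a)),rr*np.sin(np.radians(a)),z])
        print((R0.T@(p-p0)*1000).round(0),np.degrees(R.from_matrix(R0.T@Rt).as_rotvec()).round(1))
E
python3 - <<'E'
from h import *
arc([17.5,15,12,8.5,5,1.5,-1.5,-3],[.526,.524,.521,.518,.516,.515,.515,.515],[.162,.168,.175,.178,.18,.18,.18,.18],off=-19.1)
E
```

```text
[ -1.  -6. -14.] [ 1.6  1.  -0. ]
[ -3. -13. -37.] [ 3.5  2.6 -0. ]
[ -6. -20. -64.] [ 5.8  4.5 -0. ]
[ -7. -24. -96.] [8.5 6.8 0. ]
[  -7.  -26. -128.] [11.2  9.   0. ]
[  -6.  -27. -159.] [13.9 11.3  0. ]
[  -6.  -26. -186.] [16.2 13.2  0. ]
[  -7.  -26. -200.] [17.3 14.1  0. ]
```

Request:
send_rows:
  rows:
    - [[-1, -6, -14, 1.3, 1.1, 0, 50], [-3, -13, -37, 3.1, 2.6, 0, 50], [-6, -20, -64, 5.4, 4.6, 0, 50], [-7, -24, -96, 8.1, 6.8, 0, 50], [-7, -26, -128, 10.8, 9.1, 0, 50], [-6, -27, -159, 13.5, 11.3, 0, 50], [-6, -26, -186, 15.8, 13.2, 0, 50], [-7, -26, -200, 17, 14.2, 0, 50]]

```text
clock: 7.75
position: [0.5153, -0.0304, 0.1806]
ee_rot: [-1.283, 0.934, 0.377]
force: [0.9, -0.1, -2.9]
width: 0.669
```

Run:
```python
from h import *
st();s=arm.observe();print(np.degrees(np.arctan2(s["position"][1],s["position"][0])),np.hypot(*s["position"][:2]))
p,d=optics.get_image("scene");cv2.imwrite("pics/s6.png",cv2.resize(p[180:380,180:440,::-1],None,fx=3,fy=3))
arc([-5,-8,-12,-16,-20,-23.5,-26,-27],[.518,.522,.53,.54,.555,.57,.583,.588],[.178,.175,.17,.165,.155,.145,.135,.13],off=-19.1)
```

```text
t 7.75 tcp [ 0.5153 -0.0304  0.1806] x [ 0.596 -0.247 -0.764] z [ 0.379  0.925 -0.004] F [ 0.9 -0.1 -2.9] w 0.669 q [-0.87  0.12  0.55  2.49  1.57  0.39 -0.62]
-3.3714191804790343 0.5162241168986685
[  6.  -3. -12.] [1.5 0.9 0.2]
[ 16.  -9. -38.] [3.8 2.8 0.2]
[ 30. -18. -72.] [6.8 5.4 0.2]
[  44.  -26. -107.] [9.9 8.  0.2]
[  63.  -33. -144.] [13.  10.6  0.2]
[  81.  -39. -178.] [15.6 12.8  0.2]
[  96.  -41. -204.] [17.5 14.4  0.2]
[ 103.  -41. -214.] [18.3 15.1  0.2]
```

View pics/s6.png

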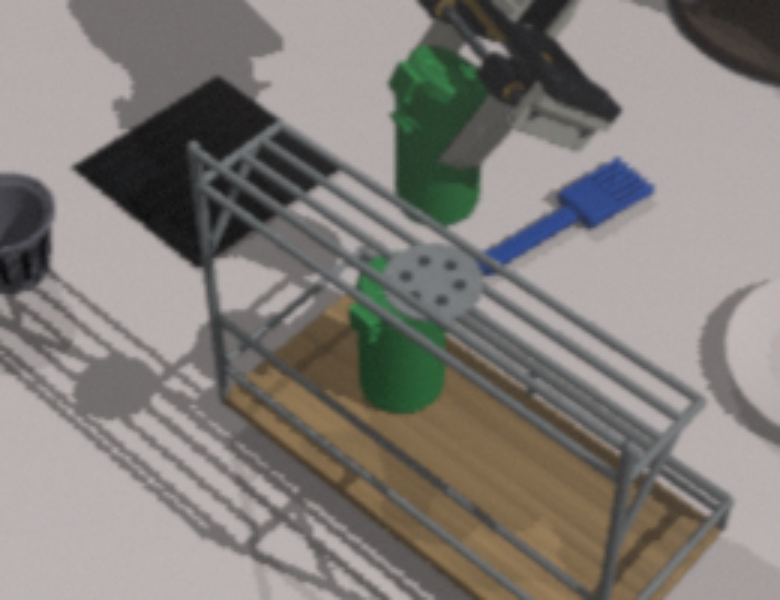

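Request:
send_rows:
  rows:
    - [[6, -3, -12, 1.2, 1, 0, 50], [16, -9, -38, 3.5, 3, 0, 50], [30, -18, -72, 6.6, 5.5, 0, 50], [44, -26, -107, 9.6, 8.1, 0, 50], [64, -34, -144, 12.8, 10.7, 0.1, 50], [84, -41, -178, 15.4, 12.9, 0.2, 50], [100, -44, -204, 17.3, 14.5, 0.2, 50], [107, -45, -214, 18.1, 15.2, 0.2, 50]]

```text
clock: 8.6
position: [0.5316, -0.2671, 0.1276]
ee_rot: [-1.056, 1.169, 0.057]
force: [-0.7, 0.5, -2.9]
width: 0.674
```

Run:
```python
from h import *
st();s=arm.observe();print(np.degrees(np.arctan2(s["position"][1],s["position"][0])),np.hypot(*s["position"][:2]))
row([.530,-.267,.092],lean(40,np.radians(-45.5)))
row([.530,-.267,.077],lean(40,np.radians(-45.5)))
p,d=optics.get_image("scene");cv2.imwrite("pics/s7.png",cv2.resize(p[140:340,120:380,::-1],None,fx=3,fy=3))
p,d=optics.get_image("top");cv2.imwrite("pics/t7.png",cv2.resize(p[150:350,300:560,::-1],None,fx=3,fy=3))
```

```text
t 8.6 tcp [ 0.5316 -0.2671  0.1276] x [ 0.446 -0.463 -0.766] z [ 0.717  0.697 -0.004] F [-0.7  0.5 -2.9] w 0.674 q [-0.29  0.38  0.51  2.38  2.11  0.27 -1.15]
-26.679685235157695 0.5949318929303935
shift [26.5 23.8 -0.9] turn [-0.08 -0.37  0.  ]
shift [38.  33.5 -0.8] turn [-0.08 -0.37  0.  ]
```

View pics/s7.png

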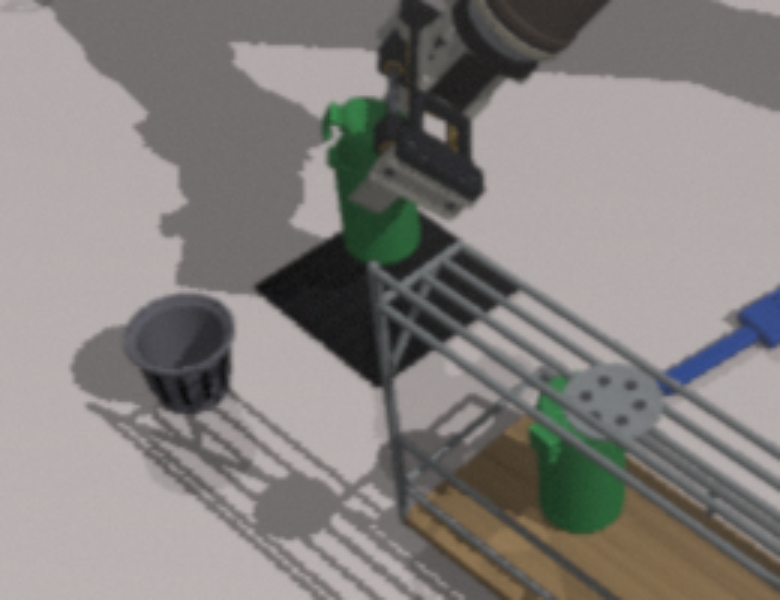

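View pics/t7.png

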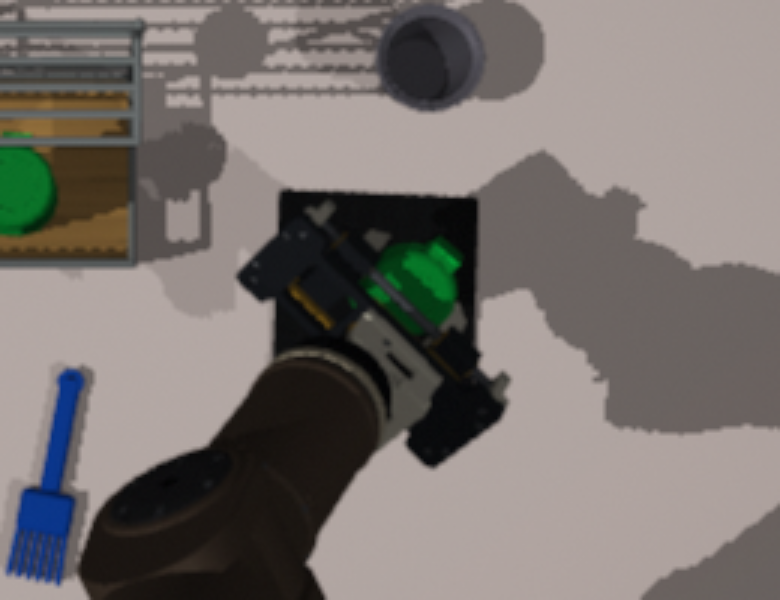

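Request:
send_rows:
  rows:
    - [[4, 3, 0, 0, 0, 0, 50], [9, 8, 0, 0, 0, 0, 50], [15, 13, 0, 0, 0, 0, 50], [21, 18, 0, 0, 0, 0, 50], [26, 22, 0, 0, 0, 0, 50], [30, 25, 0, 0, 0, 0, 50], [32, 27, 0, 0, 0, 0, 50], [32, 27, 0, 0, 0, 0, 50]]

```text
clock: 9.5
position: [0.5314, -0.2643, 0.0865]
ee_rot: [-1.058, 1.166, 0.061]
force: [-0.1, 0.0, -2.3]
width: 0.672
```

Run:
```python
from h import *
st()
```

```text
t 9.5 tcp [ 0.5314 -0.2643  0.0865] x [ 0.448 -0.461 -0.766] z [ 0.714  0.7   -0.003] F [-0.1  0.  -2.3] w 0.672 q [-0.13  0.46  0.3   2.4   2.28  0.38 -1.35]
```

Expect contact about 10 mm below; lower slowly.

Request:
send_rows:
  rows:
    - [[1, 0.8, 0, 0, 0, 0, 50], [2, 1.7, 0, 0, 0, 0, 50], [3, 2.5, 0, 0, 0, 0, 50], [4, 3.4, 0, 0, 0, 0, 50], [5, 4.2, 0, 0, 0, 0, 50], [5.5, 4.6, 0, 0, 0, 0, 50], [6, 5, 0, 0, 0, 0, 50], [6, 5, 0, 0, 0, 0, 50]]

```text
clock: 10.3
position: [0.5315, -0.2647, 0.079]
ee_rot: [-1.058, 1.166, 0.06]
force: [0.8, -0.1, -2.4]
width: 0.67
```

Request:
send_rows:
  rows:
    - [[0.4, 0.3, 0, 0, 0, 0, 50], [0.8, 0.6, 0, 0, 0, 0, 50], [0.8, 0.6, 0, 0, 0, 0, 50], [0.8, 0.6, 0, 0, 0, 0, 50], [0.8, 0.6, 0, 0, 0, 0, 50], [0.8, 0.6, 0, 0, 0, 0, 50], [0.8, 0.6, 0, 0, 0, 0, 50], [0.8, 0.6, 0, 0, 0, 0, 50]]

```text
clock: 11.1
position: [0.5316, -0.2647, 0.0781]
ee_rot: [-1.058, 1.166, 0.06]
force: [-0.1, 0.6, -1.5]
width: 0.672
```

Request:
send_rows:
  rows:
    - [[0.3, 0.3, 0, 0, 0, 0, 50], [0.6, 0.5, 0, 0, 0, 0, 50], [0.9, 0.8, 0, 0, 0, 0, 50], [1, 0.9, 0, 0, 0, 0, 50], [1, 0.9, 0, 0, 0, 0, 50], [1, 0.9, 0, 0, 0, 0, 50], [1, 0.9, 0, 0, 0, 0, 50], [1, 0.9, 0, 0, 0, 0, 50]]

```text
clock: 11.9
position: [0.5315, -0.2646, 0.0767]
ee_rot: [-1.058, 1.166, 0.06]
force: [0.4, -0.4, -3.4]
width: 0.67
```

Run:
```python
from h import *
st()
```

```text
t 11.9 tcp [ 0.5315 -0.2646  0.0767] x [ 0.448 -0.461 -0.766] z [ 0.714  0.7   -0.003] F [ 0.4 -0.4 -3.4] w 0.67 q [-0.1   0.48  0.27  2.4   2.31  0.41 -1.38]
```

Request:
send_rows:
  rows:
    - [[0.3, 0.3, 0, 0, 0, 0, 50], [0.6, 0.5, 0, 0, 0, 0, 50], [0.9, 0.8, 0, 0, 0, 0, 50], [0.9, 0.8, 0, 0, 0, 0, 50], [0.9, 0.8, 0, 0, 0, 0, 50], [0.9, 0.8, 0, 0, 0, 0, 50], [0.9, 0.8, 0, 0, 0, 0, 50], [0.9, 0.8, 0, 0, 0, 0, 50]]

```text
clock: 12.7
position: [0.5319, -0.2652, 0.0767]
ee_rot: [-1.058, 1.164, 0.058]
force: [-6.4, 4.0, 13.6]
width: 0.669
```

Run:
```python
from h import *
st()
p,d=optics.get_image("wrist");cv2.imwrite("pics/w8.png",p[:,:,::-1])
```

```text
t 12.7 tcp [ 0.5319 -0.2652  0.0767] x [ 0.45  -0.462 -0.764] z [ 0.715  0.699 -0.002] F [-6.4  4.  13.6] w 0.669 q [-0.09  0.48  0.27  2.4   2.32  0.42 -1.39]
```

View pics/w8.png

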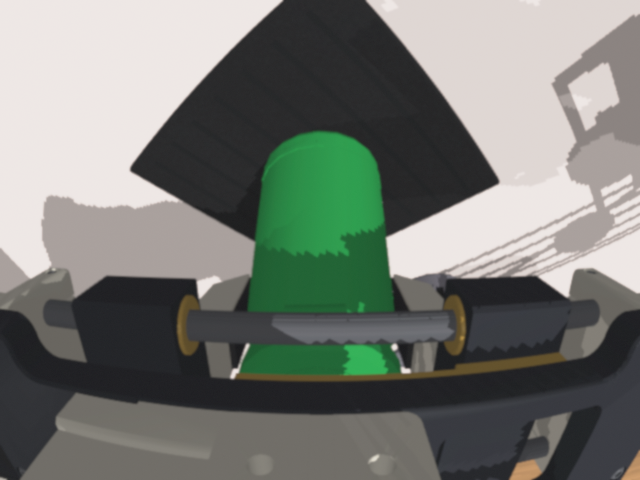

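Standing on the mat (contact at z 0.0767). Ease up slightly, then open gently.

Request:
send_rows:
  rows:
    - [[-0.4, -0.4, 0, 0, 0, 0, 50], [-0.6, -0.5, 0, 0, 0, 0, 50], [-0.6, -0.5, 0, 0, 0, 0, 50], [-0.6, -0.5, 0, 0, 0, 0, 70], [-0.6, -0.5, 0, 0, 0, 0, 75], [-0.6, -0.5, 0, 0, 0, 0, 85], [-0.6, -0.5, 0, 0, 0, 0, 100], [-0.6, -0.5, 0, 0, 0, 0, 100]]

```text
clock: 13.55
position: [0.5315, -0.2646, 0.0762]
ee_rot: [-1.058, 1.166, 0.06]
force: [0.1, -0.7, -0.3]
width: 0.96
```

Run:
```python
from h import *
st()
```

```text
t 13.55 tcp [ 0.5315 -0.2646  0.0762] x [ 0.448 -0.461 -0.766] z [ 0.714  0.7   -0.003] F [ 0.1 -0.7 -0.3] w 0.96 q [-0.1   0.48  0.27  2.4   2.31  0.41 -1.39]
```

Released, canister free. Retreat along the tool axis.

Request:
send_rows:
  rows:
    - [[-6, 0, 0, 0, 0, 0, 100], [-20, 0, 0, 0, 0, 0, 100], [-40, 0, 0, 0, 0, 0, 100], [-65, 0, 0, 0, 0, 0, 100], [-90, 0, 0, 0, 0, 0, 100], [-120, 0, 0, 0, 0, 0, 100], [-145, 0, 0, 0, 0, 0, 100], [-155, 0, 0, 0, 0, 0, 80]]

```text
clock: 14.35
position: [0.4607, -0.1914, 0.1951]
ee_rot: [-1.056, 1.166, 0.064]
force: [-0.8, 0.5, 1.3]
width: 0.954
```

```bash
cat >> h.py <<'E'
from scipy.optimize import least_squares
def wcloud(d,s):
    c=optics.get_calibration("wrist");K=c["camera_matrix"];T=c["T_tool_cam"];Rt=R.from_rotvec(s["ee_rot"]).as_matrix()
    v,u=np.mgrid[:480,:640];a=(u-K[0,2])/K[0,0];b=(v-K[1,2])/K[1,1];r=np.hypot(a,b)+1e-9
    k=np.tan(np.minimum(r,1.4))/r
    return (np.stack([a*k*d,-b*k*d,-d],-1)@T[:3,:3].T+T[:3,3])@Rt.T+s["position"]
E
python3 - <<'E'
from h import *
st()
s=arm.observe();p,d=optics.get_image("wrist");cv2.imwrite("pics/w9.png",p[:,:,::-1]);P=wcloud(d,s)
im=p.astype(int);g=(im[...,1]>im[...,0]+30)&(im[...,1]>im[...,2]+20)&(d>0)
Q=P[g&(abs(P[...,0]-.52)<.08)&(abs(P[...,1]+.26)<.08)]
A=Q[(Q[:,2]>.02)&(Q[:,2]<.085)]
f=lambda p:np.hypot(A[:,0]-p[0],A[:,1]-p[1])-.031
z=least_squares(f,[.522,-.259],loss="soft_l1",f_scale=.002);print("fit",z.x.round(4),len(A),np.median(abs(f(z.x))), "ztop",np.percentile(Q[:,2],[90,99,100]))
p,d=optics.get_image("top");cv2.imwrite("pics/t9.png",cv2.resize(p[150:350,300:560,::-1],None,fx=3,fy=3))
P=cloud("top",d);im=p.astype(int);g=(im[...,1]>im[...,0]+25)&(im[...,1]>im[...,2]+15)&(d>0)
Q=P[g&(abs(P[...,0]-.52)<.08)&(abs(P[...,1]+.26)<.08)];h=Q[Q[:,2]>.115]
if len(h): print("top",h[:,:2].min(0),h[:,:2].max(0),h[:,2].max(), "high end",h[h[:,2]>np.percentile(h[:,2],95)].mean(0))
for r in finder.place_of("top","lid_press"): print(r, ray("top",r["xy"],.138))
E
```

```text
t 14.35 tcp [ 0.4607 -0.1914  0.1951] x [ 0.448 -0.458 -0.768] z [ 0.713  0.701 -0.001] F [-0.8  0.5  1.3] w 0.954 q [-0.79  0.06  0.74  2.49  1.35  0.48 -0.48]
fit [ 0.5248 -0.2559] 3676 0.00030884930177004465 ztop [0.13615199 0.14341493 0.14524893]
top [ 0.48858074 -0.28598742] [ 0.55361535 -0.22379929] 0.15014884695159214 high end [ 0.53731902 -0.27152849  0.14620358]
{'xy': [438.0, 243.7], 'confidence': 0.68} [ 0.52591004 -0.2663486   0.138     ]
```

View pics/w9.png

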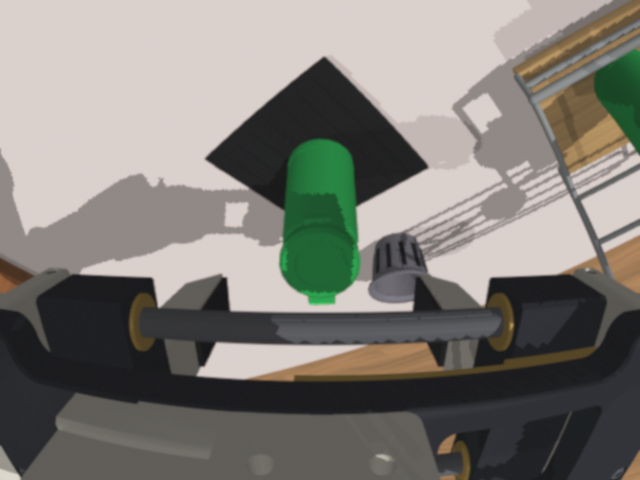

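View pics/t9.png

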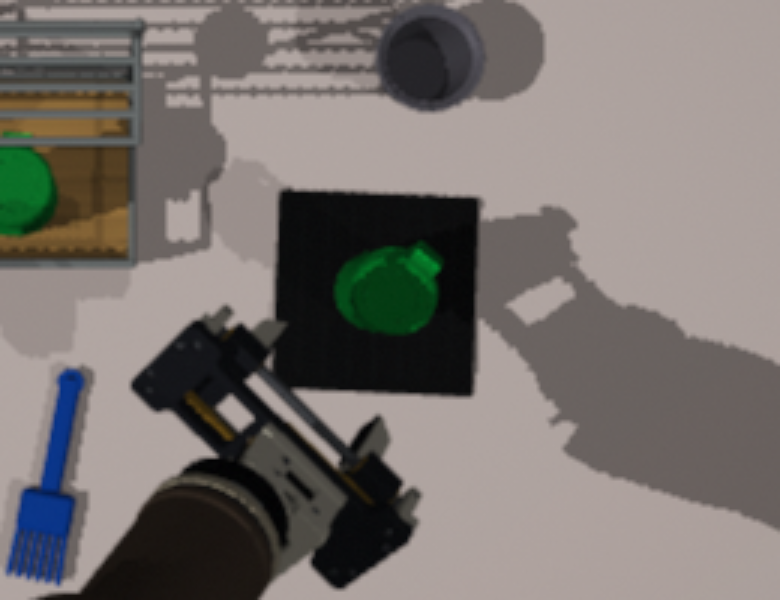

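Run:
```python
from h import *
L=lean(0,np.radians(-45.5))
row([.47,-.20,.23],lean(20,np.radians(-45.5)));row([.533,-.265,.20],L)
```

```text
shift [-19.5 -30.7  -0.3] turn [2.000e-02 3.000e-02 2.001e+01]
shift [ 61.6 -80.8  -1. ] turn [3.000e-02 3.000e-02 4.001e+01]
```

Request:
send_rows:
  rows:
    - [[-8, -10, 0, 0, 0, 5, 60], [-16, -22, 0, 0, 0, 11, 40], [-20, -34, 0, 0, 0, 18, 20], [0, -48, 0, 0, 0, 25, 0], [20, -60, 0, 0, 0, 31, 0], [40, -72, -1, 0, 0, 36, 0], [56, -79, -1, 0, 0, 40, 0], [62, -81, -1, 0, 0, 40, 0]]

```text
clock: 15.3
position: [0.5249, -0.2645, 0.2021]
ee_rot: [-0.741, 1.47, 0.427]
force: [-0.7, 0.8, 0.7]
width: 0.154
```

Run:
```python
from h import *
st();row([.533,-.265,.165],lean(0,np.radians(-45.5)))
p,d=optics.get_image("scene");cv2.imwrite("pics/s10.png",cv2.resize(p[100:300,120:380,::-1],None,fx=3,fy=3))
```

```text
t 15.3 tcp [ 0.5249 -0.2645  0.2021] x [ 0.085 -0.177 -0.981] z [ 0.733  0.677 -0.059] F [-0.7  0.8  0.7] w 0.154 q [-0.23  0.36  0.69  1.88 -0.13  0.83  1.24]
shift [37.1  1.1  7.8] turn [-1.45 -3.52 10.74]
```

View pics/s10.png

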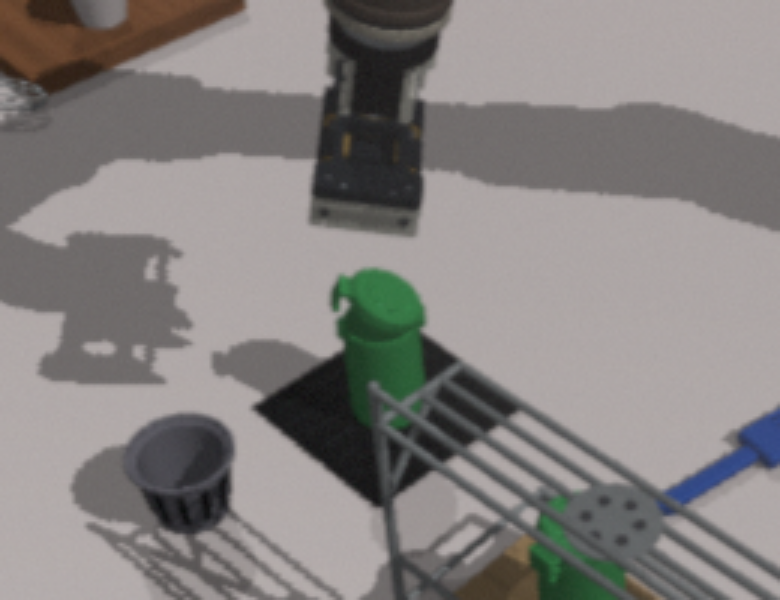

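Request:
send_rows:
  rows:
    - [[0, 0, 0, 0, 0, 0, 0], [0, 0, 0, 0, 0, 0, 0], [0, 0, 0, 0, 0, 0, 0], [0, 0, 0, 0, 0, 0, 0], [0, 0, 0, 0, 0, 0, 0], [0, 0, 0, 0, 0, 0, 0], [0, 0, 0, 0, 0, 0, 0], [0, 0, 0, 0, 0, 0, 0]]

```text
clock: 16.15
position: [0.5237, -0.2632, 0.2038]
ee_rot: [-0.742, 1.468, 0.424]
force: [-0.4, -0.7, -0.2]
width: 0.008
```

Run:
```python
from h import *
st();row([.533,-.265,.165],lean(0,np.radians(-45.5)))
```

```text
t 16.15 tcp [ 0.5237 -0.2632  0.2038] x [ 0.087 -0.178 -0.98 ] z [ 0.734  0.677 -0.058] F [-0.4 -0.7 -0.2] w 0.008 q [-0.24  0.35  0.69  1.89 -0.12  0.83  1.23]
shift [39.2 -0.2  7.8] turn [-1.49 -3.46 10.9 ]
```

Request:
send_rows:
  rows:
    - [[6, 0, 2, -0.4, -0.9, 3, 0], [14, 0, 4, -0.7, -1.7, 6, 0], [22, 0, 6, -1.1, -2.6, 9, 0], [30, 0, 8, -1.5, -3.5, 11, 0], [36, 0, 8, -1.5, -3.5, 11, 0], [39, 0, 8, -1.5, -3.5, 11, 0], [39, 0, 8, -1.5, -3.5, 11, 0], [39, 0, 8, -1.5, -3.5, 11, 0]]

```text
clock: 16.95
position: [0.5328, -0.2645, 0.1652]
ee_rot: [-0.606, 1.484, 0.609]
force: [0.5, 0.6, 1.0]
width: 0.006
```

Run:
```python
from h import *
st();row([.533,-.265,.1405],lean(0,np.radians(-45.5)))
s=arm.observe();p,d=optics.get_image("wrist");cv2.imwrite("pics/w11.png",p[:,:,::-1])
```

```text
t 16.95 tcp [ 0.5328 -0.2645  0.1652] x [-0.001  0.001 -1.   ] z [0.713 0.701 0.   ] F [0.5 0.6 1. ] w 0.006 q [-0.03  0.48  0.58  1.76 -0.31  0.99  1.45]
shift [24.7 -0.5 -0.3] turn [ 0.01  0.03 -0.08]
```

View pics/w11.png

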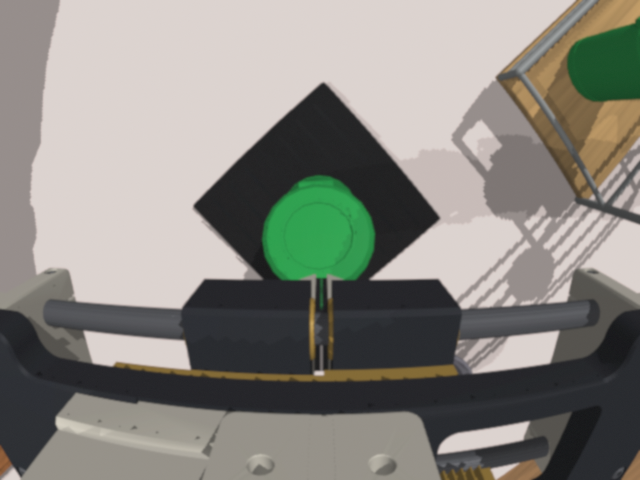

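Fingers are shut, vertical and centred over the tab side of the lid (cols ~322 vs lid 319). Press down.

Request:
send_rows:
  rows:
    - [[6, 0, 0, 0, 0, 0, 0], [12, 0, 0, 0, 0, 0, 0], [18, 0, 0, 0, 0, 0, 0], [23, 0, 0, 0, 0, 0, 0], [27, 0, 0, 0, 0, 0, 0], [30, 0, 0, 0, 0, 0, 0], [32, 0, 0, 0, 0, 0, 0], [32, 0, 0, 0, 0, 0, 0]]

```text
clock: 17.8
position: [0.5328, -0.265, 0.1328]
ee_rot: [-0.605, 1.485, 0.608]
force: [0.9, 0.2, 0.3]
width: 0.005
```

Run:
```python
from h import *
st()
```

```text
t 17.8 tcp [ 0.5328 -0.265   0.1328] x [-0.001  0.002 -1.   ] z [0.714 0.7   0.   ] F [0.9 0.2 0.3] w 0.005 q [-0.01  0.52  0.56  1.79 -0.34  0.93  1.47]
```

Request:
send_rows:
  rows:
    - [[1.5, 0, 0, 0, 0, 0, 0], [3, 0, 0, 0, 0, 0, 0], [4.5, 0, 0, 0, 0, 0, 0], [6, 0, 0, 0, 0, 0, 0], [7.5, 0, 0, 0, 0, 0, 0], [9, 0, 0, 0, 0, 0, 0], [9, 0, 0, 0, 0, 0, 0], [9, 0, 0, 0, 0, 0, 0]]

```text
clock: 18.6
position: [0.5331, -0.2651, 0.1242]
ee_rot: [-0.606, 1.484, 0.608]
force: [0.9, -1.0, 4.5]
width: -0.0
```

Run:
```python
from h import *
st()
p,d=optics.get_image("scene");cv2.imwrite("pics/s12.png",cv2.resize(p[150:270,180:330,::-1],None,fx=5,fy=5))
```

```text
t 18.6 tcp [ 0.5331 -0.2651  0.1242] x [-0.     0.001 -1.   ] z [0.714 0.701 0.001] F [ 0.9 -1.   4.5] w -0.0 q [-0.01  0.53  0.55  1.8  -0.35  0.91  1.48]
```

View pics/s12.png

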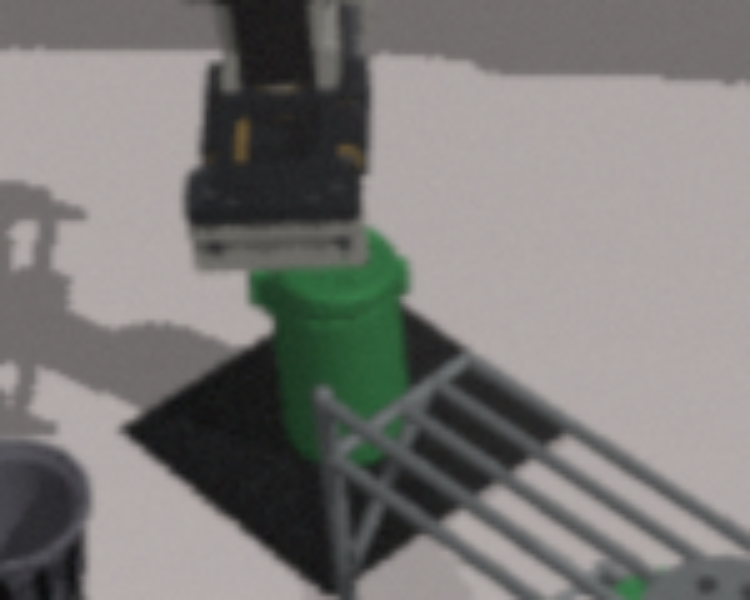

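Request:
send_rows:
  rows:
    - [[1, 0, 0, 0, 0, 0, 0], [2, 0, 0, 0, 0, 0, 0], [3, 0, 0, 0, 0, 0, 0], [4, 0, 0, 0, 0, 0, 0], [5, 0, 0, 0, 0, 0, 0], [6, 0, 0, 0, 0, 0, 0], [6, 0, 0, 0, 0, 0, 0], [6, 0, 0, 0, 0, 0, 0]]

```text
clock: 19.45
position: [0.5322, -0.2645, 0.1174]
ee_rot: [-0.604, 1.486, 0.609]
force: [0.6, -0.5, 0.2]
width: 0.002
```

Force fell to zero, which suggests it snapped. Press a little further to confirm the hard stop.

Request:
send_rows:
  rows:
    - [[0.5, 0, 0, 0, 0, 0, 0], [1, 0, 0, 0, 0, 0, 0], [1.3, 0, 0, 0, 0, 0, 0], [1.6, 0, 0, 0, 0, 0, 0], [1.8, 0, 0, 0, 0, 0, 0], [1.8, 0, 0, 0, 0, 0, 0], [1.8, 0, 0, 0, 0, 0, 0], [1.8, 0, 0, 0, 0, 0, 0]]

```text
clock: 20.25
position: [0.5328, -0.265, 0.1162]
ee_rot: [-0.605, 1.484, 0.608]
force: [-0.5, -0.5, 2.6]
width: 0.004
```

Request:
send_rows:
  rows:
    - [[0.3, 0, 0, 0, 0, 0, 0], [0.6, 0, 0, 0, 0, 0, 0], [0.8, 0, 0, 0, 0, 0, 0], [0.8, 0, 0, 0, 0, 0, 0], [0.8, 0, 0, 0, 0, 0, 0], [0.8, 0, 0, 0, 0, 0, 0], [0.8, 0, 0, 0, 0, 0, 0], [0.8, 0, 0, 0, 0, 0, 0]]

```text
clock: 21.05
position: [0.5331, -0.2651, 0.1161]
ee_rot: [-0.606, 1.484, 0.608]
force: [-2.3, 0.2, 9.3]
width: 0.003
```

Hard stop at z 0.116 (6 + 110 mm). Retract and check.

Request:
send_rows:
  rows:
    - [[-2, 0, 0, 0, 0, 0, 0], [-8, 0, 0, 0, 0, 0, 0], [-20, 0, 0, 0, 0, 0, 0], [-40, 0, 0, 0, 0, 0, 0], [-65, 10, 0, 0, 0, 0, 0], [-90, 35, 0, 0, 0, 0, 0], [-115, 60, 0, 0, 0, 0, 0], [-120, 80, 0, 0, 0, 0, 0]]

```text
clock: 21.85
position: [0.4772, -0.2082, 0.2387]
ee_rot: [-0.606, 1.481, 0.606]
force: [0.6, 0.3, 0.3]
width: 0.004
```

Run:
```python
from h import *
st()
p,d=optics.get_image("scene");cv2.imwrite("pics/s13.png",p[:,:,::-1]);cv2.imwrite("pics/s13z.png",cv2.resize(p[150:270,180:330,::-1],None,fx=5,fy=5))
p,d=optics.get_image("top");cv2.imwrite("pics/t13.png",p[:,:,::-1])
P=cloud("top",d);im=p.astype(int);g=(im[...,1]>im[...,0]+25)&(im[...,1]>im[...,2]+15)&(d>0)
for x,y in [(.525,-.256),(.603,.023)]:
    Q=P[g&(np.hypot(P[...,0]-x,P[...,1]-y)<.028)];print(len(Q),np.percentile(Q[:,2],[5,50,95]).round(4))
s=arm.observe();p,d=optics.get_image("wrist");P=wcloud(d,s);im=p.astype(int);g=(im[...,1]>im[...,0]+30)&(d>0)
Q=P[g&(np.hypot(P[...,0]-.525,P[...,1]+.256)<.025)&(P[...,2]>.1)];print("wrist",len(Q),np.percentile(Q[:,2],[2,50,98]).round(4) if len(Q) else 0)
```

```text
t 21.85 tcp [ 0.4772 -0.2082  0.2387] x [ 0.003  0.001 -1.   ] z [0.714 0.7   0.003] F [0.6 0.3 0.3] w 0.004 q [-0.19  0.27  0.63  1.85 -0.19  1.08  1.29]
169 [0.0251 0.1163 0.1221]
507 [0.1377 0.1414 0.1452]
wrist 0 0
```

View pics/s13z.png

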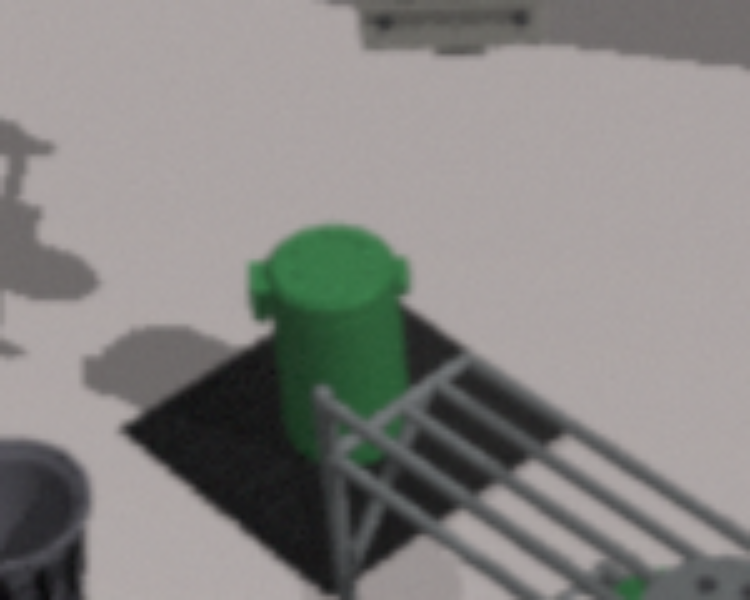

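View pics/t13.png

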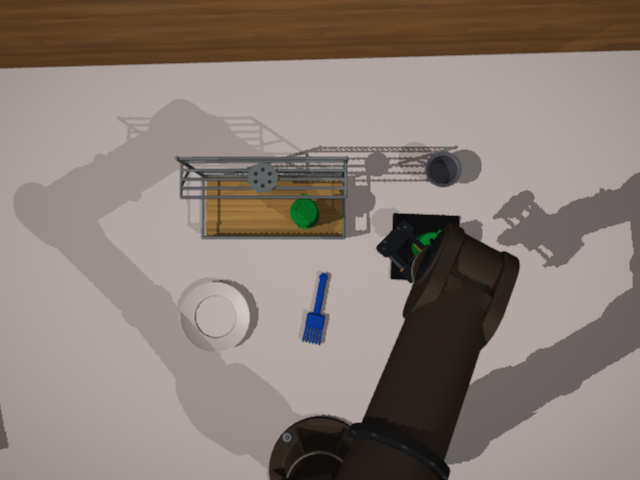

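The lid is flat and shut, and the canister stands upright on the mat. Plate, brush, cup and the other canister are where they were, and the arm is clear.

```bash
python3 -c "
from cell import arm
print(arm.sign_off())"
```

```text
the job is handed in; nothing more can be done
None
```

I lifted the ajar canister (the one at the rack's left place) over the front rail and drew it out upright. I stood it near the middle of the mat, released it, and pressed its top down with the shut fingertips until it snapped. The job was handed in at about 22 s.

**Last checks:**
- **Lid shut:** the resistance dropped away at the snap. Pressing further met a hard stop at z 0.116 m, the height expected for a shut top on the mat, at about 9 N. In the scene picture the lid lies flat.
- **Bystanders:** the other canister, plate, brush and filter cup show no visible movement.
- **Arm:** clear of everything, with wrist force near zero.

**Less certain or failed:**
- **Setting down:** the push on the mat reached about 14 N before I eased off and let go, a bit firmer than intended.
- **Depth checks:** the final wrist-camera check of the lid height saw no lid points. In the top view the arm hid most of that canister; the few visible points gave a median height of 0.116 m, which agrees with the hard stop.

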